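Torque the bearing nut to the click and put the wrench away

TASK

The preset click torque wrench sits with its lugged ring head on the slotted bearing nut of the gearbox in the vice; the nut is screwed on but not yet tight. Pull the wrench by its grip, clockwise seen from above, until it clicks (the handle gives way), and stop there without pulling it hard against its stop. Then lift the wrench off the nut and lay it in the steel tool tray; do not drop it, and leave the other things on the bench where they are.

Things in the scene. Friction and masses are not known exactly. Their poses are not given: they have to be found in the camera images.
- wrench_head (a point): Click torque wrench (steel, 0.69 kg, 305 mm long): centre of its ring head (80 mm dia, 17 mm high, 49 mm hole), 16 mm above the head's lower rim, level with the tube. x points to the handle's end (at first about -y), z up. Rim and four inside tongues drop over the nut 10 mm deep with 3 mm play a side, and the head has 1 to 25 degrees of free turn on the nut before it takes hold. It rests level unheld
- wrench_hold (a point): Point on the axis of the wrench's bare steel tube (18 mm dia), 64 mm from the head's centre, x to the handle's end: the place to hold it for lifting. The wrench is head-heavy (it balances 27 mm from the head's centre): grip firmly
- wrench_grip (a point): Centre of the black grip (28 mm dia, 106 mm long), 205 mm from the head's centre, x to the handle's end. Pulled towards -x it first swings free, then turns the nut at 4 to 6 N; 10 to 34 degrees from the start (it varies) the nut is home and the pull jumps. At 13 N comes the click: the tube yields 3.5 degrees on its pin, the pull creeping to 15 N, up to a stop; past 20 N is overtight. Let go, it springs straight
- nut (a point): Centre of the nut's top face, directly above the vice's origin. Slotted round steel nut, 60 mm dia, 10 mm high with four wide notches, seen inside the wrench's ring; it turns about the vertical through this point. The 25 mm shaft ends 5 mm above it. It sits on a round aluminium bearing carrier (84 mm dia) whose top is 10 mm lower and which stands 30 mm above the gearbox's top face (94 x 116 mm)
- vice: Grey bench vice, bolted down, the gearbox in its jaws; origin under its swivel base's centre, directly below the nut. Jaws 108 mm wide along y, 148 mm high; reaches 240 mm to -x (screw and cross handle, below 110 mm) and 165 mm to +x. The wrench swings clear above it
- tray: Fixed open steel tool tray with a rubber lining, outside 360 x 170 mm, walls 4 mm thick and 28 mm high, long side along its x. Origin under the centre; its floor lies 4 mm above the bench
- grease_tin: Upright tin, 72 mm dia, 100 mm high, loose; origin under its centre. Leave it alone
- spanner: Loose open-ended spanner lying flat, 170 mm long along its x; origin about its middle. Leave it alone
- seal_ring: Loose black rubber sealing ring lying flat, 60 mm dia, 8 mm high; origin under its centre. Leave it alone

How it is judged:
By the outcome, as a careful person would: the job done as asked, in the order asked, and still so for the second after the job is handed in, with the robot touching nothing.
It also fails if it takes over 72 s, if anything falls off the work surface, if the arm or the gripper's body presses on something with over 40 N, if the wrist force passes 120 N, or if a joint passes its speed limit or range.

ROBOT

A 7-joint arm with a two-finger parallel gripper is mounted at the origin on the work surface. World frame = base frame: x ahead of the robot, y to its left, z up, the work surface at z = 0. Lengths are in m, angles in degrees, forces in N, time in s.
With the tool pointing down it reaches from about 0.4 to 0.875 m from the base axis. Payload 6.5 kg.
Tool frame: the origin (TCP) lies at the very end of the fingers, on their centre line; the grasp point (between the pads) lies 19 mm behind it; y points along the fingers, x is the direction in which the jaws open and shut, and the axes are right-handed (so a half turn about y gives the same grasp; the last joint's range is limited). The gripper opens to 85 mm and grips with 20 to 120 N. Pads are 22 mm wide; open, the fingers measure 114 mm over their backs; the gripper's body (76 mm by 85 mm) begins 54 mm behind the grasp point. The pads swing forward as they close: fully open they stand 13 mm farther back than shut.
Start: joints at [73.041, 30.733, -0.252, 88.115, 0.149, 61.152, -4.079], TCP at [0.148, -0.633, 0.231] pointing down, gripper open.
Joint ranges: [-154.64, 154.64], [-21.42, 123.67], [-72.66, 72.17], [13.99, 137.28], [-74.86, 254.86], [10.95, 109.41], [-158.01, 158.01]. Speed limits (degrees/s): [136.94, 136.94, 180, 180, 180, 180, 180].

INTERFACE

Orientations are given as a 3x3 rotation matrix whose columns are the frame's x, y, z axes.
In Python, from cell import get_obs, camera, finish_job gives the robot as it stands. The module is installed in compiled form; this text tells all that it offers.
- The arm moves only by the tool send_rows, never from a script. Its argument "commands" is a list of rows, each a list of 3 entries, a list of its own where there are three numbers: the finger opening in cm, from 0 to 8.54, then the shift along the tool's x, y, z in cm, then the turn, a rotation vector about the tool's x, y, z in degrees. A call has 1 to 8 rows; each row is the pose to reach, as a shift and turn from the pose commanded when the call began, along the tool's axes at that moment; what a row does not reach only later rows make up. A row lasts 1/10 s, in which the tool goes at most 50 mm and 8.59 degrees, less where a joint would pass 70% of its speed; a pose out of reach is approached as far as the arm can. A call with a gripper value outside its range is refused whole. The fingers move at their own pace and stop on an object; the grip force is fixed at half the most. Time passes only in rows, so rows that repeat a pose let the fingers close. It gives the time, the measured TCP pose, the force and the opening at its end, in the units of the state.
- get_obs(): the state, without advancing time (a new reading comes with each control period).
- camera(name): name is "scene" or "top" or "wrist"; returns a dict with "frame" (400x640x3 uint8, red, green, blue), "fx", "fy", "cx", "cy" (pixels), "dist" ([k1, k2, p1, p2, k3] as OpenCV has them; the pictures are not rectified), "rvec" (rotation vector, rad) and "tvec" (3), from world to camera coordinates, as OpenCV has them; the wrist camera has in their place "tool_from_camera" (4x4, takes a point from camera to tool coordinates, whose origin is the TCP and whose axes are the tool frame's). Camera axes: x right, y down, z forward; pixel columns grow to the right and rows downward; lengths in m; the calibration is good to about 2 mm. A picture is of the moment at which its call begins: read the wrist's pose just before it. There is no depth.
- finish_job(): hands the job in, once; it reports no verdict.
The state is a dict: "clock": time; "q": joint angles; "qd": joint speeds; "joint_efforts": joint torques, N m; "tool_pos": TCP position; "tcp_rot": TCP orientation; "force": force on the tool from outside, world axes, zero at the start; "wrist_torque": the same for the moment, N m; "finger_gap": finger opening in m.
Only numpy, scipy, OpenCV 4.12 (cv2) and the standard library are available. Lean on these libraries where they do the work, as an engineer would, in place of code of your own. Each camera call takes 0.05 s, during which the arm holds its last target. There are 200 camera calls.

## Working session

There is one attempt and no reset: what is moved stays moved. The work goes in short steps, Python scripts to look and compute and a tool call to move; the robot and the scene stay as the last step left them, time stands still between calls to the robot, and variables do not carry over. Pictures are saved under pics/ and viewed, about 8 in all and at most 12, crops included, and the job is handed in when it is done.

Besides the shell and the picture viewer there is one more tool, called after "Emit:" by a JSON object that holds its "method" and its "body". send_rows: Moves the arm, as the interface text tells. Its arguments: {"type":"object","properties":{"commands":{"type":"array"}},"required":["commands"]}

```bash
mkdir -p pics && cat > h.py <<'E'
import numpy as np, cv2
from cell import get_obs, camera
def snap(name, fn):
    o=get_obs(); c=camera(name); cv2.imwrite('pics/'+fn, c['frame'][:,:,::-1]); return o,c
def cam_pose(c,o):
    # returns R,t : world = R*cam + t
    if 'rvec' in c:
        R=cv2.Rodrigues(np.array(c['rvec'],float))[0]; return R.T, -R.T@np.array(c['tvec'],float).ravel()
    T=np.array(c['tool_from_camera']); Rt=np.array(o['tcp_rot']); return Rt@T[:3,:3], Rt@T[:3,3]+np.array(o['tool_pos'])
def px2w(c,o,pts,z):
    K=np.array([[c['fx'],0,c['cx']],[0,c['fy'],c['cy']],[0,0,1]])
    u=cv2.undistortPoints(np.array(pts,float).reshape(-1,1,2),K,np.array(c['dist'],float)).reshape(-1,2)
    R,t=cam_pose(c,o); d=np.c_[u,np.ones(len(u))]@R.T
    return t+d*((np.broadcast_to(z,len(u))-t[2])/d[:,2])[:,None]
def w2px(c,o,P):
    K=np.array([[c['fx'],0,c['cx']],[0,c['fy'],c['cy']],[0,0,1]])
    R,t=cam_pose(c,o); q=(np.array(P,float)-t)@R
    return cv2.projectPoints(q,np.zeros(3),np.zeros(3),K,np.array(c['dist'],float))[0].reshape(-1,2)
def save(c,o,fn):
    import pickle; pickle.dump((dict(c),dict(o)),open(fn,'wb'))
E
python3 - <<'E'
from h import *
for n in('top','scene'):
    o,c=snap(n,n+'1.png'); save(c,o,n+'1.pkl'); R,t=cam_pose(c,o); print(n,t.round(3),R[:,2].round(2),R[:,0].round(2),c['fx'])
print(o)
E
```

```text
top [0.311 0.018 1.612] [ 0.19  0.02 -0.98] [-0.01 -1.   -0.02] 505.9771361768859
scene [ 0.932 -0.48   0.876] [-0.35  0.54 -0.77] [ 0.84  0.54 -0.02] 407.92696675204803
{'clock': 0.05, 'q': array([73.04083072, 30.77728967, -0.25247612, 88.16753138,  0.14820064,
       61.15074625, -4.07917439]), 'qd': array([ 0.03413947,  0.01202711,  0.0410966 ,  0.01718075, -0.03720057,
        0.11546603,  0.04681927]), 'joint_efforts': array([ 2.29853831e-03, -5.85119963e+01,  1.05279777e+00, -2.60066736e+01,
        1.25910915e-02,  4.66420868e-03,  2.64748292e-05]), 'tool_pos': array([ 0.14788838, -0.63234253,  0.23043727]), 'tcp_rot': array([[ 2.27817488e-01, -5.01151264e-04,  9.73703723e-01],
       [-9.73702442e-01,  1.58496928e-03,  2.27818004e-01],
       [-1.65746177e-03, -9.99998618e-01, -1.26888489e-04]]), 'force': array([0.23624388, 0.45013342, 0.59622054]), 'wrist_torque': array([ 0.04087107,  0.01580002, -0.02683728]), 'finger_gap': 0.08556405402120533}
```

View pics/top1.png

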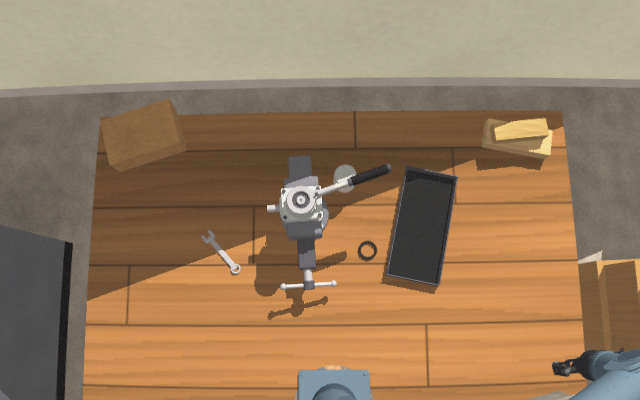

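View pics/scene1.png

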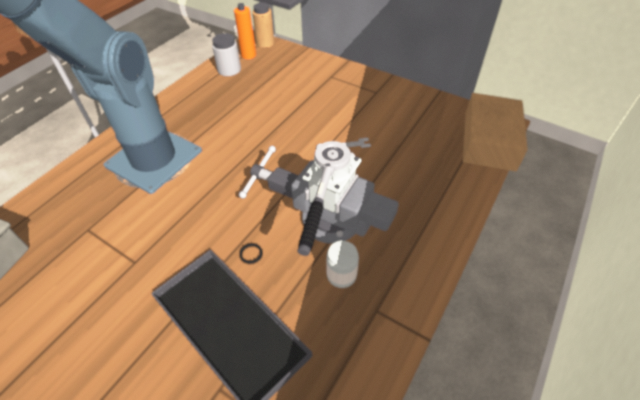

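```bash
python3 - <<'E'
from h import *
import pickle
ct,ot=pickle.load(open('top1.pkl','rb')); cs,os_=pickle.load(open('scene1.pkl','rb'))
def tri(a,b):
    A=[px2w(c,o,[p],z)[0] for c,o,p in((ct,ot,a),(cs,os_,b)) for z in(0,.4)]
    p1,d1,p2,d2=A[0],A[1]-A[0],A[2],A[3]-A[2]
    s=np.linalg.lstsq(np.c_[d1,-d2],p2-p1,rcond=None)[0]
    return ((p1+s[0]*d1)+(p2+s[1]*d2))/2, np.linalg.norm(p1+s[0]*d1-p2-s[1]*d2)
print('shaft',tri((301,200),(333,154)))
print('gripend',tri((388,168),(304,249)))
print('gripstart',tri((353,182),(317,205)))
print('tray corners',px2w(ct,ot,[(407,168),(456,177),(438,291),(386,281)],.028).round(3))
print('ring',px2w(ct,ot,[(367,250)],.004).round(3),'tin top',px2w(ct,ot,[(344,177)],.1).round(3), px2w(cs,os_,[(342,251)],.1).round(3))
E
```

```text
shaft (array([0.59440879, 0.08764274, 0.24022905]), np.float64(0.003261182061637001))
gripend (array([ 0.68110806, -0.15649023,  0.24431159]), np.float64(0.0011774616441140337))
gripstart (array([ 0.64367478, -0.0567699 ,  0.24264528]), np.float64(0.004465905739072217))
tray corners [[ 0.739 -0.246  0.028]
 [ 0.707 -0.404  0.028]
 [ 0.344 -0.327  0.028]
 [ 0.377 -0.166  0.028]]
ring [[ 0.477 -0.111  0.004]] tin top [[ 0.693 -0.039  0.1  ]] [[ 0.7   -0.041  0.1  ]]
```

Emit:
{"method": "send_rows", "body": {"commands": [[8.5,[-20,-13,31],[0,-48,0]],[8.5,[-39.6,-13,62.2],[0,-96.4,0]],[8.5,[-39.6,-13,62.2],[0,-96.4,0]],[8.5,[-39.6,-13,62.2],[0,-96.4,0]],[8.5,[-39.6,-13,62.2],[0,-96.4,0]],[8.5,[-39.6,-13,62.2],[0,-96.4,0]],[8.5,[-39.6,-13,62.2],[0,-96.4,0]],[8.5,[-39.6,-13,62.2],[0,-96.4,0]]]}}

```text
clock: 0.9
tool_pos: [0.4232, -0.3504, 0.3048]
tcp_rot: [[0.991, -0.0, 0.135], [-0.135, -0.0, 0.991], [-0.0, -1.0, -0.0]]
force: [0.9, -0.1, -0.1]
finger_gap: 0.085
```

Emit:
{"method": "send_rows", "body": {"commands": [[8.5,[20.5,-5.6,27.5],[0,-27.4,0]],[8.5,[20.5,-5.6,27.5],[0,-27.4,0]],[8.5,[20.5,-5.6,27.5],[0,-27.4,0]],[8.5,[20.5,-5.6,27.5],[0,-27.4,0]],[8.5,[20.5,-5.6,27.5],[0,-27.4,0]],[8.5,[20.5,-5.6,27.5],[0,-27.4,0]],[8.5,[20.5,-5.6,27.5],[0,-27.4,0]],[8.5,[20.5,-5.6,27.5],[0,-27.4,0]]]}}

```text
clock: 1.7
tool_pos: [0.667, -0.1, 0.3605]
tcp_rot: [[0.94, 0.002, -0.34], [0.34, 0.006, 0.94], [0.004, -1.0, 0.005]]
force: [0.1, 0.6, 0.0]
finger_gap: 0.0849
```

```bash
python3 - <<'E'
from h import *
o,c=snap('wrist','w1.png'); save(c,o,'w1.pkl'); print(o['tool_pos'],o['q'],np.array(c['tool_from_camera']).round(3))
H=np.array([.594,.088,.243]);u=np.array([.335,-.942,0])
print(w2px(c,o,[H,H+.064*u,H+.152*u,H+.205*u,H+.258*u]).round())
E
```

```text
[ 0.66700983 -0.10000719  0.36051564] [ 24.22753175  31.25693611 -31.41419593  73.10951354  15.62659098
  79.76664174  13.74313389] [[ 1.     0.    -0.    -0.001]
 [ 0.    -0.287  0.958 -0.144]
 [ 0.    -0.958 -0.287  0.071]
 [ 0.     0.     0.     1.   ]]
[[ 312. -138.]
 [ 312.  -16.]
 [ 312.  123.]
 [ 312.  194.]
 [ 312.  257.]]
```

View pics/w1.png

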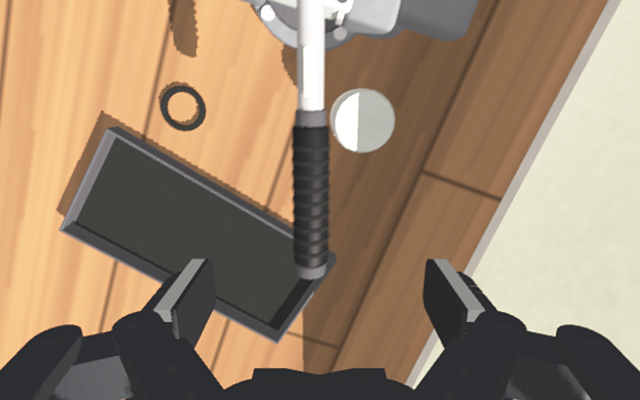

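Emit:
{"method": "send_rows", "body": {"commands": [[8.5,[-0.5,4.5,-0.3],[0,0,0]],[8.5,[-0.5,9,-0.3],[0,0,0]],[8.5,[-0.5,12,-0.3],[0,0,0]],[7,[-0.5,13.5,-0.3],[0,0,0]],[5.5,[-0.5,13.5,-0.3],[0,0,0]],[4,[-0.5,13.5,-0.3],[0,0,0]],[3.5,[-0.5,13.5,-0.3],[0,0,0]],[3.5,[-0.5,13.5,-0.3],[0,0,0]]]}}

```text
clock: 2.55
tool_pos: [0.6613, -0.1132, 0.2275]
tcp_rot: [[0.944, 0.003, -0.331], [0.331, -0.0, 0.944], [0.003, -1.0, -0.002]]
force: [1.1, 0.4, 0.4]
finger_gap: 0.0352
```

```bash
python3 - <<'E'
from h import *
o=get_obs(); print(o['tool_pos'],o['tcp_rot'],o['force'],o['finger_gap'])
C=np.array([.594,.088,o['tool_pos'][2]]); R=np.array(o['tcp_rot'])
r=o['tool_pos']-C; print(np.linalg.norm(r))
for a in (4,8,2):
    t=np.radians(-a); M=cv2.Rodrigues(np.array([0,0,t]))[0]
    print(a,(R.T@(M@r-r)*100).round(2))
E
```

```text
[ 0.66134797 -0.11323893  0.22754055] [[ 9.43736042e-01  3.22609246e-03 -3.30683950e-01]
 [ 3.30687096e-01 -4.80397450e-04  9.43740332e-01]
 [ 2.88573384e-03 -9.99994681e-01 -1.52019553e-03]] [1.05200394 0.40509742 0.39863947] 0.03521180294396031
0.21220946175939423
4 [-1.48 -0.    0.07]
8 [-2.95 -0.01  0.25]
2 [-0.74 -0.    0.02]
```

Emit:
{"method": "send_rows", "body": {"commands": [[3.5,[-0.74,0,0.02],[0,2,0]],[3.5,[-1.48,0,0.06],[0,4,0]],[3.5,[-2.2,0,0.12],[0,6,0]],[3.5,[-2.95,0,0.22],[0,8,0]],[3.5,[-2.95,0,0.22],[0,8,0]],[3.5,[-2.95,0,0.22],[0,8,0]]]}}

```text
clock: 3.15
tool_pos: [0.6312, -0.1209, 0.2256]
tcp_rot: [[0.981, -0.001, -0.196], [0.196, -0.0, 0.981], [-0.001, -1.0, -0.0]]
force: [0.9, 0.2, -0.0]
finger_gap: 0.0347
```

Emit:
{"method": "send_rows", "body": {"commands": [[3.5,[-0.55,0,0.02],[0,1.5,0]],[3.5,[-1.1,0,0.03],[0,3,0]],[3.5,[-1.1,0,0.03],[0,3,0]],[3.5,[-1.1,0,0.03],[0,3,0]]]}}

```text
clock: 3.55
tool_pos: [0.6207, -0.1226, 0.2257]
tcp_rot: [[0.989, -0.0, -0.145], [0.145, -0.0, 0.989], [-0.0, -1.0, -0.0]]
force: [-0.7, 0.1, 0.2]
finger_gap: 0.035
```

Emit:
{"method": "send_rows", "body": {"commands": [[3.5,[-0.37,0,0.01],[0,1,0]],[3.5,[-0.74,0,0.02],[0,2,0]],[3.5,[-0.74,0,0.02],[0,2,0]],[3.5,[-0.74,0,0.02],[0,2,0]]]}}

```text
clock: 3.95
tool_pos: [0.6139, -0.123, 0.2259]
tcp_rot: [[0.994, 0.001, -0.111], [0.111, 0.0, 0.994], [0.001, -1.0, 0.0]]
force: [2.8, 2.8, -0.2]
finger_gap: 0.0351
```

Emit:
{"method": "send_rows", "body": {"commands": [[3.5,[-0.37,0,0.01],[0,1,0]],[3.5,[-0.74,0,0.02],[0,2,0]],[3.5,[-0.74,0,0.02],[0,2,0]],[3.5,[-0.74,0,0.02],[0,2,0]]]}}

```text
clock: 4.35
tool_pos: [0.6068, -0.1236, 0.2259]
tcp_rot: [[0.997, 0.001, -0.076], [0.076, 0.001, 0.997], [0.001, -1.0, 0.0]]
force: [4.1, 2.4, 0.4]
finger_gap: 0.035
```

Emit:
{"method": "send_rows", "body": {"commands": [[3.5,[-0.37,0,0.01],[0,1,0]],[3.5,[-0.74,0,0.02],[0,2,0]],[3.5,[-0.74,0,0.02],[0,2,0]],[3.5,[-0.74,0,0.02],[0,2,0]]]}}

```text
clock: 4.75
tool_pos: [0.5994, -0.1239, 0.2259]
tcp_rot: [[0.999, 0.002, -0.042], [0.042, 0.001, 0.999], [0.002, -1.0, 0.001]]
force: [4.2, 3.0, -0.1]
finger_gap: 0.0346
```

Turning the nut at about 4–5 N.

Emit:
{"method": "send_rows", "body": {"commands": [[3.5,[-0.37,0,0.01],[0,1,0]],[3.5,[-0.74,0,0.02],[0,2,0]],[3.5,[-0.74,0,0.02],[0,2,0]],[3.5,[-0.74,0,0.02],[0,2,0]]]}}

```text
clock: 5.15
tool_pos: [0.5921, -0.1239, 0.226]
tcp_rot: [[1.0, 0.002, -0.007], [0.007, 0.001, 1.0], [0.002, -1.0, 0.001]]
force: [4.1, 3.2, -0.4]
finger_gap: 0.0354
```

Emit:
{"method": "send_rows", "body": {"commands": [[3.5,[-0.37,0,0.01],[0,1,0]],[3.5,[-0.74,0,0.02],[0,2,0]],[3.5,[-0.74,0,0.02],[0,2,0]],[3.5,[-0.74,0,0.02],[0,2,0]]]}}

```text
clock: 5.55
tool_pos: [0.5847, -0.1239, 0.226]
tcp_rot: [[1.0, 0.002, 0.028], [-0.028, 0.001, 1.0], [0.002, -1.0, 0.001]]
force: [4.5, 2.4, -0.8]
finger_gap: 0.035
```

Emit:
{"method": "send_rows", "body": {"commands": [[3.5,[-0.37,0,0.01],[0,1,0]],[3.5,[-0.74,0,0.02],[0,2,0]],[3.5,[-0.74,0,0.02],[0,2,0]],[3.5,[-0.74,0,0.02],[0,2,0]]]}}

```text
clock: 5.95
tool_pos: [0.5786, -0.1234, 0.2265]
tcp_rot: [[0.998, 0.005, 0.063], [-0.063, 0.001, 0.998], [0.005, -1.0, 0.001]]
force: [7.6, 3.5, -0.7]
finger_gap: 0.0351
```

Emit:
{"method": "send_rows", "body": {"commands": [[3.5,[-0.2,0,0.01],[0,0.5,0]],[3.5,[-0.37,0,0.01],[0,1,0]],[3.5,[-0.37,0,0.01],[0,1,0]],[3.5,[-0.37,0,0.01],[0,1,0]]]}}

```text
clock: 6.35
tool_pos: [0.5762, -0.1231, 0.2269]
tcp_rot: [[0.997, 0.007, 0.08], [-0.08, 0.0, 0.997], [0.007, -1.0, 0.001]]
force: [10.5, 2.2, -0.8]
finger_gap: 0.0349
```

Emit:
{"method": "send_rows", "body": {"commands": [[3.5,[-0.15,0,0],[0,0.4,0]],[3.5,[-0.3,0,0],[0,0.8,0]],[3.5,[-0.3,0,0],[0,0.8,0]],[3.5,[-0.3,0,0],[0,0.8,0]]]}}

```text
clock: 6.75
tool_pos: [0.5739, -0.1228, 0.2272]
tcp_rot: [[0.996, 0.009, 0.094], [-0.094, 0.0, 0.996], [0.009, -1.0, 0.001]]
force: [12.2, 2.7, -1.4]
finger_gap: 0.0354
```

Emit:
{"method": "send_rows", "body": {"commands": [[3.5,[-0.15,0,0],[0,0.3,0]],[3.5,[-0.25,0,0],[0,0.7,0]],[3.5,[-0.25,0,0],[0,0.7,0]],[3.5,[-0.25,0,0],[0,0.7,0]]]}}

```text
clock: 7.15
tool_pos: [0.5716, -0.1226, 0.2272]
tcp_rot: [[0.994, 0.009, 0.106], [-0.106, 0.0, 0.994], [0.009, -1.0, 0.001]]
force: [12.7, 2.5, -1.0]
finger_gap: 0.0352
```

Emit:
{"method": "send_rows", "body": {"commands": [[3.5,[-0.15,0,0],[0,0.3,0]],[3.5,[-0.3,0,0.01],[0,0.8,0]],[3.5,[-0.3,0,0.01],[0,0.8,0]],[3.5,[-0.3,0,0.01],[0,0.8,0]]]}}

```text
clock: 7.55
tool_pos: [0.5689, -0.1222, 0.2273]
tcp_rot: [[0.993, 0.01, 0.12], [-0.12, 0.0, 0.993], [0.01, -1.0, 0.002]]
force: [13.8, 2.2, -1.7]
finger_gap: 0.0347
```

Emit:
{"method": "send_rows", "body": {"commands": [[3.5,[-0.15,0,0],[0,0.3,0]],[3.5,[-0.25,0,0.01],[0,0.7,0]],[3.5,[-0.25,0,0.01],[0,0.7,0]],[3.5,[-0.25,0,0.01],[0,0.7,0]]]}}

```text
clock: 7.95
tool_pos: [0.5667, -0.122, 0.2274]
tcp_rot: [[0.991, 0.01, 0.132], [-0.132, 0.0, 0.991], [0.01, -1.0, 0.002]]
force: [13.9, 2.1, -2.0]
finger_gap: 0.0349
```

Emit:
{"method": "send_rows", "body": {"commands": [[3.5,[0.4,0,0.01],[0,-1,0]],[3.5,[0.8,0,0.02],[0,-2,0]],[3.5,[1.2,0,0.03],[0,-3,0]],[3.5,[1.2,0,0.03],[0,-3,0]]]}}

```text
clock: 8.35
tool_pos: [0.577, -0.1231, 0.2266]
tcp_rot: [[0.997, 0.006, 0.08], [-0.08, 0.001, 0.997], [0.006, -1.0, 0.001]]
force: [9.5, 3.7, -0.6]
finger_gap: 0.0349
```

Emit:
{"method": "send_rows", "body": {"commands": [[3.5,[0.4,0,0.01],[0,-1,0]],[3.5,[0.8,0,0.02],[0,-2,0]],[3.5,[1.1,0,0.02],[0,-2.8,0]],[3.5,[1.1,0,0.02],[0,-2.8,0]]]}}

```text
clock: 8.75
tool_pos: [0.5842, -0.1252, 0.2252]
tcp_rot: [[0.999, -0.002, 0.033], [-0.033, -0.001, 0.999], [-0.002, -1.0, -0.001]]
force: [1.6, 0.1, 1.2]
finger_gap: 0.0351
```

Emit:
{"method": "send_rows", "body": {"commands": [[8.5,[0,0,0],[0,0,0]],[8.5,[0,0,0],[0,0,0]],[8.5,[0,0,0],[0,0,0]],[8.5,[0,-4.5,0],[0,0,0]],[8.5,[0,-9,0],[0,0,0]],[8.5,[0,-13,3],[0,0,0]],[8.5,[0.4,-13,8],[0,0,0]],[8.5,[0.6,-13,13],[0,0,0]]]}}

```text
clock: 9.55
tool_pos: [0.5957, 0.0056, 0.3574]
tcp_rot: [[0.999, 0.003, 0.036], [-0.036, -0.001, 0.999], [0.003, -1.0, -0.0]]
force: [0.5, 1.2, -0.1]
finger_gap: 0.0851
```

Emit:
{"method": "send_rows", "body": {"commands": [[8.5,[0.2,0,2],[0,0,0]],[8.5,[0.2,0,2],[0,0,0]],[8.5,[0.2,0,2],[0,0,0]]]}}

```text
clock: 9.85
tool_pos: [0.5975, 0.0244, 0.3554]
tcp_rot: [[0.999, -0.001, 0.033], [-0.033, -0.001, 0.999], [-0.0, -1.0, -0.001]]
force: [0.1, -1.0, 0.7]
finger_gap: 0.0852
```

```bash
python3 - <<'E'
from h import *
o,c=snap('wrist','w2.png'); save(c,o,'w2.pkl'); print(o['tool_pos'],o['force'])
H=np.array([.594,.088,.243]);u=np.array([-.03,-1,0])
print(w2px(c,o,[H,H+.064*u,H+.152*u,H+.205*u]).round())
E
```

```text
[0.59751895 0.02444969 0.35544515] [ 0.11370752 -1.01626702  0.74547523]
[[312. 102.]
 [312. 191.]
 [313. 295.]
 [314. 350.]]
```

View pics/w2.png

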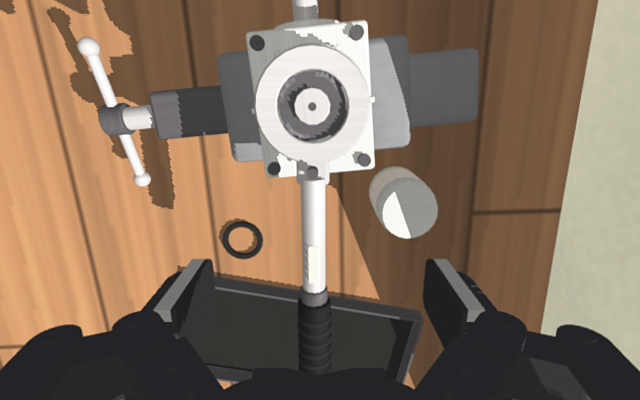

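Emit:
{"method": "send_rows", "body": {"commands": [[8.5,[-0.55,4,0],[0,0,0]],[8.5,[-0.55,8,0],[0,0,0]],[8.5,[-0.55,11,0],[0,0,0]],[8.5,[-0.55,12.4,0],[0,0,0]],[6,[-0.55,12.4,0],[0,0,0]],[4,[-0.55,12.4,0],[0,0,0]],[2.5,[-0.55,12.4,0],[0,0,0]],[2.5,[-0.55,12.4,0],[0,0,0]]]}}

```text
clock: 10.7
tool_pos: [0.5931, 0.0253, 0.2332]
tcp_rot: [[0.999, 0.003, 0.033], [-0.033, 0.0, 0.999], [0.003, -1.0, 0.0]]
force: [-0.5, -0.5, -0.1]
finger_gap: 0.0277
```

Emit:
{"method": "send_rows", "body": {"commands": [[1.5,[0,0,0],[0,0,0]],[0.5,[0,0,0],[0,0,0]],[0.5,[0,0,0],[0,0,0]],[0.5,[0,0,0],[0,0,0]]]}}

```text
clock: 11.1
tool_pos: [0.593, 0.0252, 0.2331]
tcp_rot: [[0.999, 0.002, 0.033], [-0.033, -0.0, 0.999], [0.002, -1.0, -0.0]]
force: [-0.5, -0.7, 6.0]
finger_gap: 0.0211
```

Emit:
{"method": "send_rows", "body": {"commands": [[0.5,[0,0,0],[0,0,0]],[0.5,[0,0,0],[0,0,0]],[0.5,[0,0,0],[0,0,0]],[0.5,[0,0,0],[0,0,0]]]}}

```text
clock: 11.5
tool_pos: [0.593, 0.0252, 0.2331]
tcp_rot: [[0.999, 0.002, 0.033], [-0.033, -0.0, 0.999], [0.002, -1.0, -0.0]]
force: [-2.1, -0.2, 5.6]
finger_gap: 0.0209
```

```bash
python3 - <<'E'
from h import *
o,c=snap('wrist','w3.png'); print(o['wrist_torque'])
E
```

```text
[-0.08517511  0.24093238  0.05938317]
```

View pics/w3.png

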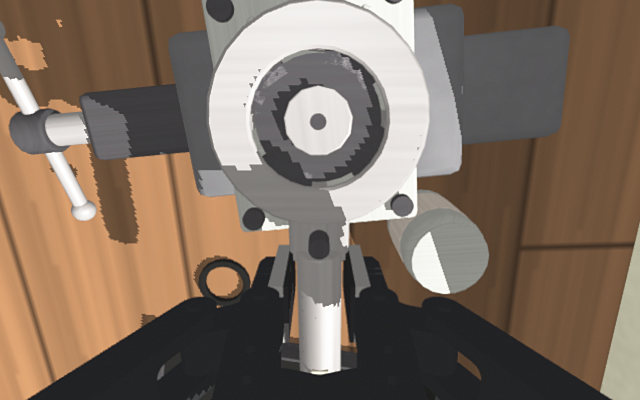

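Emit:
{"method": "send_rows", "body": {"commands": [[3,[0,0,0],[0,0,0]],[3,[0,0,0],[0,0,0]],[3,[0,0.1,-0.5],[0,0,0]],[3,[0,0.1,-0.5],[0,0,0]],[1.5,[0,0.1,-0.5],[0,0,0]],[0.5,[0,0.1,-0.5],[0,0,0]],[0.5,[0,0.1,-0.5],[0,0,0]],[0.5,[0,0.1,-0.5],[0,0,0]]]}}

```text
clock: 12.35
tool_pos: [0.5926, 0.0197, 0.2308]
tcp_rot: [[0.999, 0.001, 0.033], [-0.033, -0.001, 0.999], [0.001, -1.0, -0.0]]
force: [4.1, -2.8, -1.0]
finger_gap: 0.016
```

Emit:
{"method": "send_rows", "body": {"commands": [[0.5,[0,0,0],[0,0,0]],[0.5,[0,0,0],[0,0,0]],[0.5,[0,0,0],[0,0,0]]]}}

```text
clock: 12.65
tool_pos: [0.5926, 0.0197, 0.2308]
tcp_rot: [[0.999, 0.001, 0.033], [-0.033, -0.001, 0.999], [0.001, -1.0, -0.0]]
force: [5.3, -2.5, -2.7]
finger_gap: 0.016
```

Emit:
{"method": "send_rows", "body": {"commands": [[0.5,[0,-0.3,0],[0,0,0]],[0.5,[0,-0.6,0],[0,0,0]],[0.5,[0,-1,0],[0,0,0]],[0.5,[0,-1.5,0],[0,0,0]],[0.5,[0,-2,0],[0,0,0]],[0.5,[0,-2.5,0],[0,0,0]],[0.5,[0,-3,0],[0,0,0]],[0.5,[0,-3,0],[0,0,0]]]}}

```text
clock: 13.45
tool_pos: [0.592, 0.0204, 0.2612]
tcp_rot: [[0.999, 0.0, 0.033], [-0.033, -0.0, 0.999], [0.0, -1.0, -0.0]]
force: [0.4, 0.5, -6.8]
finger_gap: 0.0159
```

```bash
python3 - <<'E'
from h import *
o,c=snap('wrist','w4.png'); save(c,o,'w4.pkl'); print(o['wrist_torque'],o['force'],o['q'])
E
```

```text
[-0.30805982 -0.02373219  0.00339884] [ 0.42632919  0.54122371 -6.81751158] [ 15.58392625  26.2779023  -29.76030985  94.10990983  14.23182873
  63.39747597 -19.90923393]
```

View pics/w4.png

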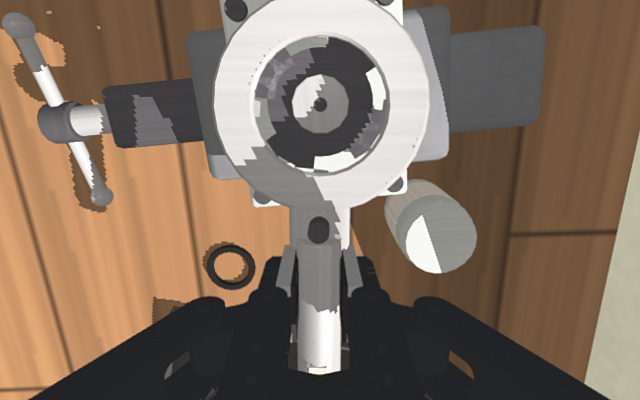

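Emit:
{"method": "send_rows", "body": {"commands": [[0.5,[0,-1,0],[0,0,0]],[0.5,[0,-2.5,0],[0,0,0]],[0.5,[0,-4,0],[0,0,0]],[0.5,[0,-5.5,0],[0,0,0]],[0.5,[-0.3,-6.5,-1],[0,-3,0]],[0.5,[-0.8,-7,-3],[0,-8,0]],[0.5,[-1.4,-7,-5],[0,-13,0]],[0.5,[-2,-7,-7],[0,-18,0]]]}}

```text
clock: 14.3
tool_pos: [0.57, -0.0497, 0.3322]
tcp_rot: [[0.96, 0.002, -0.281], [0.281, -0.0, 0.96], [0.002, -1.0, -0.001]]
force: [-0.3, 0.4, -5.8]
finger_gap: 0.016
```

Emit:
{"method": "send_rows", "body": {"commands": [[0.5,[-1.3,0,-2],[0,-6,0]],[0.5,[-2.7,0,-4],[0,-12,0]],[0.5,[-4,0,-6],[0,-18,0]],[0.5,[-5.4,0,-8],[0,-24,0]],[0.5,[-6.7,0,-10],[0,-30,0]],[0.5,[-8,0,-12],[0,-36,0]],[0.5,[-9.4,0,-14],[0,-42,0]],[0.5,[-10.6,0,-16],[0,-48,0]]]}}

```text
clock: 15.1
tool_pos: [0.5124, -0.2333, 0.3322]
tcp_rot: [[0.433, 0.002, -0.901], [0.901, -0.001, 0.433], [-0.0, -1.0, -0.002]]
force: [-0.2, -0.1, -6.7]
finger_gap: 0.0162
```

Emit:
{"method": "send_rows", "body": {"commands": [[0.5,[-1.5,0,-0.2],[0,-4.5,0]],[0.5,[-3,0,-0.5],[0,-9,0]],[0.5,[-4.5,0,-0.7],[0,-13.5,0]],[0.5,[-4.5,1,-0.7],[0,-13.5,0]],[0.5,[-4.5,4,-0.7],[0,-13.5,0]],[0.5,[-4.5,8,-0.7],[0,-13.5,0]],[0.5,[-4.5,11,-0.7],[0,-13.5,0]],[0.5,[-4.5,12,-0.7],[0,-13.5,0]]]}}

```text
clock: 15.9
tool_pos: [0.4975, -0.2747, 0.2081]
tcp_rot: [[0.215, -0.004, -0.977], [0.977, 0.002, 0.215], [0.002, -1.0, 0.004]]
force: [-0.8, 0.4, -6.1]
finger_gap: 0.0159
```

```bash
python3 - <<'E'
from h import *
o,c=snap('scene','s2.png'); save(c,o,'s2.pkl'); print(o['tool_pos'],o['wrist_torque'],o['force'])
z=.231-.0
R=np.array(o['tcp_rot']); u=-R[:,2]; hold=o['tool_pos']-R[:,1]*.012
print(u, 'proj head,end',w2px(c,o,[hold-.108*u,hold+.197*u,hold-.068*u]).round())
o2,c2=snap('wrist','w5.png'); save(c2,o2,'w5.pkl')
cv2.imwrite('pics/s2c.png',cv2.resize(cv2.imread('pics/s2.png')[200:400,60:400],None,fx=2,fy=2))
E
```

```text
[ 0.49747061 -0.27469594  0.20806148] [-0.07600575 -0.0156597  -0.01561926] [-0.76064128  0.43945756 -6.074179  ]
[ 0.9766117  -0.21496637 -0.00436365] proj head,end [[159. 225.]
 [255. 329.]
 [170. 237.]]
```

View pics/s2c.png

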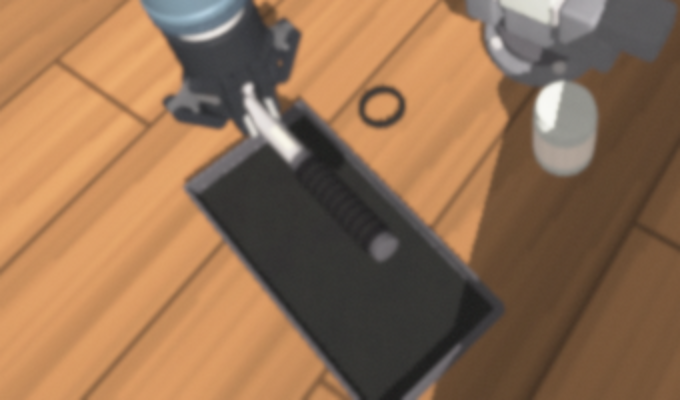

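View pics/w5.png

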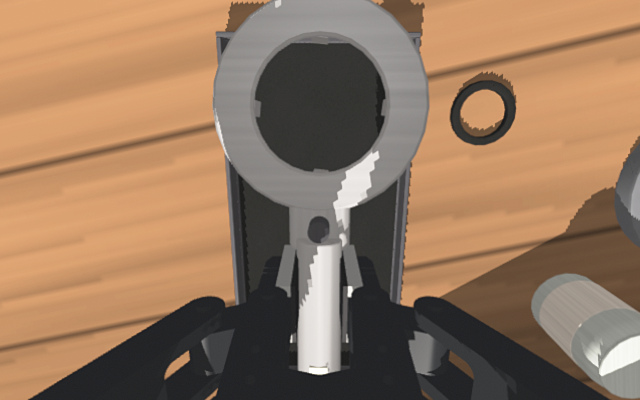

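```bash
python3 - <<'E'
from h import *
import pickle
c,o=pickle.load(open('w5.pkl','rb')); R=np.array(o['tcp_rot'])
P=px2w(c,o,[(218,34),(423,34),(236,300),(399,265)],.028)
print(P.round(3)); print(((P-o['tool_pos'])@R*100).round(1))
E
```

```text
[[ 0.363 -0.333  0.028]
 [ 0.4   -0.166  0.028]
 [ 0.609 -0.389  0.028]
 [ 0.606 -0.218  0.028]]
[[ -8.6  18.1  11.8]
 [  8.5  18.1  11.8]
 [ -8.8  18.  -13.4]
 [  7.8  18.   -9.4]]
```

Emit:
{"method": "send_rows", "body": {"commands": [[0.5,[0,1,-1],[0,0,0]],[0.5,[0,4,-1.9],[0,0,0]],[0.5,[0,7,-1.9],[0,0,0]],[0.5,[0,10,-1.9],[0,0,0]],[0.5,[0,13,-1.9],[0,0,0]],[0.5,[0,15,-1.9],[0,0,0]],[0.5,[0,16.5,-1.9],[0,0,0]],[0.5,[0,17,-1.9],[0,0,0]]]}}

```text
clock: 16.8
tool_pos: [0.5184, -0.2801, 0.0401]
tcp_rot: [[0.215, 0.0, -0.977], [0.977, -0.0, 0.215], [-0.0, -1.0, -0.0]]
force: [-0.9, -1.0, -5.6]
finger_gap: 0.0159
```

Emit:
{"method": "send_rows", "body": {"commands": [[0.5,[0,0.5,0],[0,0,0]],[0.5,[0,1,0],[0,0,0]],[0.5,[0,1.4,0],[0,0,0]],[0.5,[0,1.8,0],[0,0,0]],[0.5,[0,1.8,0],[0,0,0]],[0.5,[0,1.8,0],[0,0,0]]]}}

```text
clock: 17.4
tool_pos: [0.5176, -0.2799, 0.0228]
tcp_rot: [[0.214, 0.0, -0.977], [0.977, -0.0, 0.214], [-0.0, -1.0, -0.0]]
force: [1.0, 0.0, -6.7]
finger_gap: 0.0161
```

Emit:
{"method": "send_rows", "body": {"commands": [[0.5,[0,0.3,0],[0,0,0]],[0.5,[0,0.6,0],[0,0,0]],[0.5,[0,0.9,0],[0,0,0]],[0.5,[0,0.9,0],[0,0,0]]]}}

```text
clock: 17.8
tool_pos: [0.5175, -0.2798, 0.0133]
tcp_rot: [[0.214, -0.0, -0.977], [0.977, 0.0, 0.214], [0.0, -1.0, 0.0]]
force: [0.4, -0.2, -5.4]
finger_gap: 0.0159
```

Emit:
{"method": "send_rows", "body": {"commands": [[0.5,[0,0.1,0],[0,0,0]],[0.5,[0,0.2,0],[0,0,0]],[0.5,[0,0.3,0],[0,0,0]],[0.5,[0,0.3,0],[0,0,0]]]}}

```text
clock: 18.2
tool_pos: [0.5181, -0.2799, 0.0109]
tcp_rot: [[0.214, 0.001, -0.977], [0.977, -0.0, 0.214], [-0.0, -1.0, -0.001]]
force: [1.2, -0.4, -4.0]
finger_gap: 0.0161
```

Contact beginning (−6.7 → −4).

Emit:
{"method": "send_rows", "body": {"commands": [[0.5,[0,0.1,0],[0,0,0]],[0.5,[0,0.2,0],[0,0,0]],[0.5,[0,0.2,0],[0,0,0]],[0.5,[0,0.2,0],[0,0,0]]]}}

```text
clock: 18.6
tool_pos: [0.5183, -0.2798, 0.009]
tcp_rot: [[0.214, 0.001, -0.977], [0.977, -0.0, 0.214], [0.0, -1.0, -0.001]]
force: [4.0, -0.6, -1.1]
finger_gap: 0.016
```

Emit:
{"method": "send_rows", "body": {"commands": [[0.5,[0,0.1,0],[0,0,0]],[0.5,[0,0.1,0],[0,0,0]],[0.5,[0,0.1,0],[0,0,0]]]}}

```text
clock: 18.9
tool_pos: [0.518, -0.2798, 0.0078]
tcp_rot: [[0.214, 0.001, -0.977], [0.977, -0.0, 0.214], [0.0, -1.0, -0.001]]
force: [3.2, 0.4, -1.0]
finger_gap: 0.0162
```

```bash
python3 - <<'E'
from h import *
o=get_obs(); print(o['tool_pos'],o['wrist_torque'],o['force'])
E
```

```text
[ 0.51801443 -0.27981051  0.00783898] [-0.09687979 -0.39434181  0.04285137] [ 3.18616496  0.38164887 -0.99824581]
```

Emit:
{"method": "send_rows", "body": {"commands": [[1.7,[0,0,0],[0,0,0]],[2,[0,0,0],[0,0,0]],[2.4,[0,0,0],[0,0,0]],[3,[0,0,0],[0,0,0]],[4,[0,0,0],[0,0,0]],[5,[0,0,0],[0,0,0]],[5,[0,-0.5,0],[0,0,0]],[5,[0,-1.5,0],[0,0,0]]]}}

```text
clock: 19.7
tool_pos: [0.517, -0.2796, 0.0226]
tcp_rot: [[0.214, -0.001, -0.977], [0.977, 0.001, 0.214], [0.0, -1.0, 0.001]]
force: [0.8, 0.2, -0.3]
finger_gap: 0.0499
```

Emit:
{"method": "send_rows", "body": {"commands": [[5,[0,-3,0],[0,0,0]],[5,[0,-7,0],[0,0,0]],[5,[0,-11,0],[0,0,0]],[5,[0,-15,0],[0,0,0]],[5,[0,-19,0],[0,0,0]],[5,[0,-23,0],[0,0,0]],[5,[0,-24,0],[0,0,0]],[5,[0,-24,0],[0,0,0]]]}}

```text
clock: 20.5
tool_pos: [0.5186, -0.2801, 0.2652]
tcp_rot: [[0.214, 0.004, -0.977], [0.977, -0.002, 0.214], [-0.002, -1.0, -0.004]]
force: [0.2, 1.0, -1.1]
finger_gap: 0.0501
```

```bash
python3 - <<'E'
from h import *
o,c=snap('wrist','w6.png'); save(c,o,'w6.pkl'); print(o['tool_pos'],o['force'])
o,c=snap('scene','s3.png')
E
```

```text
[ 0.51857388 -0.28005194  0.26515177] [ 0.15757202  0.97339353 -1.14640539]
```

View pics/w6.png

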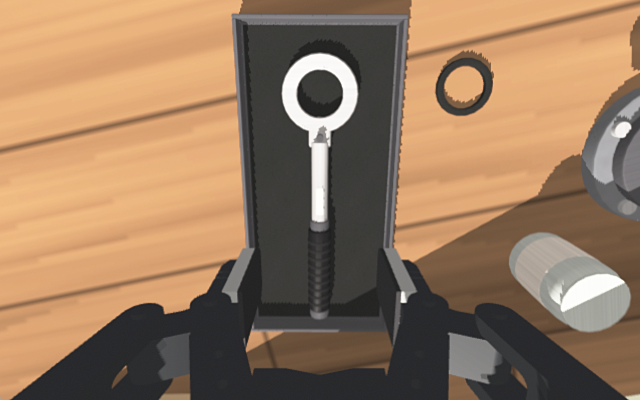

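View pics/s3.png

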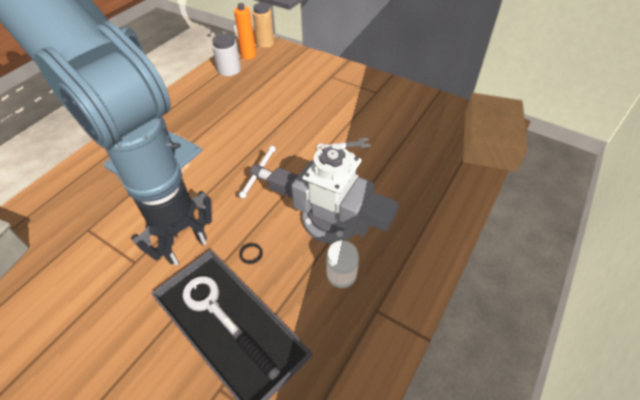

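```bash
python3 -c "
from cell import finish_job
print(finish_job())"
```

```text
the job is handed in; nothing more can be done
None
```

The torque wrench was pulled to its click and now lies inside the tool tray. I handed the job in after about 20.5 s of the 72 s allowed.

- **Pull:** I pulled the grip clockwise with the fingers loosely around it. The nut turned at about 4 to 5 N, then the pull climbed and flattened at 12 to 14 N over the last 7 mm or so. I took that flattening as the click. I stopped at a pull of 13.9 N, well short of 20 N, and backed off. There was no separate click signal, so this rests on the force and travel readings.
- **Lift:** The first grip caught the wider neck of the wrench, with the jaws stopping at 21 mm. I gripped again 5 mm further along the bare tube. The wrench then lifted off the nut cleanly and showed a steady 6.8 N.
- **Laying down:** I lowered the wrench until the tray carried nearly all of its weight before opening the fingers.

**Last checks:** The pictures show the wrench lying flat inside the tray and the gripper clear of everything. The tin and sealing ring look unmoved, and so does the spanner as far as it can be seen. No check failed at the end.

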